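# Set the photometer's wavelength dial to the green line and zero it

### The job

On the white photometer, push the fin of the wavelength dial round with a fingertip until its white index line lines up with the green line of the scale; only then press the blue zero key fully down and let it spring back up. Push only: do not pinch the fin, and do not press the white key beside the blue one. Leave the vial in the photometer's well and the other loose things on the bench where they stand.

Things in the scene. Friction and masses are not known exactly. Their poses are not given: they have to be found in the camera images.
- photometer: White desktop photometer fixed to the bench, 260 (x) x 340 (y) x 90 mm up to its flat deck. Origin: centre of its underside; own x to its rear, y to its left, z up; its front faces the robot. On the deck, own x, y in mm: dial axis (-35, -85), blue zero key (-85, 45), white key (-85, 115), vial well (95, -138), sloping black display (x -5 to 120, y -5 to 160, up to 111 mm above the bench)
- dial (a joint): Angle of the wavelength dial in rad: 0 when its index line points along the photometer's own +x, growing anticlockwise seen from above; stops at -2.4 and 2.4. The green line lies at 0.30; the dial starts clockwise of it, between -2.0 and -0.7. It stays where it is left; about 2 N at the fin's outer end turns it
- dial_center (a point): On the upright dial axis, at the top face of the dial's disc (99.5 mm above the bench); own x points along the fin to the index line. The disc is grey, knurled, 100 mm across; on it stands only one black radial fin, from 12 to 46 mm from the axis, 12 mm thick with its two side pads, 21 mm tall. A white index line runs along the fin's top to the disc's rim
- dial_index (a point): Outer end of the white index line, at the disc's rim, 50 mm from the axis, height of the disc's top face
- green_line (a point): Middle of the green scale line (3.6 mm wide, 15 mm long, radial) on the aluminium scale plate round the dial, 59.5 mm from the dial axis, at deck height. Other coloured lines of the scale are violet, blue, yellow and red; the fine ticks are black
- fin_right (a point): Middle of the rubber pad on the fin's clockwise-facing side: pushing there turns the dial anticlockwise. The pad reaches from 13 to 45 mm from the axis and 0.5 to 16.5 mm above the disc
- fin_left (a point): Middle of the like pad on the fin's other side: pushing there turns the dial clockwise
- zero_key_top (a point): Centre of the top of the blue zero key, a round spring key 26 mm across in a black housing on the deck
- zero_key (a joint): How far the blue key is down in m: 0 up, 0.005 fully down (about 4 N, straight down); it springs back
- mode_key_top (a point): Centre of the top of the white key, same make as the blue one, 70 mm to its left: not to be pressed
- mode_key (a joint): How far the white key is down in m: 0 up, 0.005 fully down
- vial_in_well: Clear glass vial 25 mm across and 61 mm tall with a white cap, standing loose on the deck in a black collar 24 mm high (the well) at the photometer's right rear. Origin: centre of its underside
- vial_a: Loose amber vial with a white cap, 25 mm across, 61 mm tall, on the bench. Origin: centre of its underside
- vial_b: Loose clear vial with a white cap, 25 mm across, 61 mm tall, on the bench. Origin: centre of its underside
- tube_a: Clear tube with a blue cap, 28 mm across, 116 mm tall, standing loose in the yellow rack on the bench at the left. Origin: centre of its underside
- tube_b: Another such tube in the yellow rack
- tube_c: Another such tube in the yellow rack
- tip_box: Blue box with a clear lid, 85 x 122 x 69 mm high, loose on the bench at the right. Origin: centre of its underside
- marker: Grey marker pen with a black cap, about 130 mm long along its x, 14 mm thick, lying loose on the bench at the left front. Origin: near the middle of its underside

How it is judged (in metres and radians):
On the way, in this order (a step that is already met when the one before it is completed fails the run):
1. the dial's index line is at rest on the green line (value of joint dial between 0.23 and 0.37 rad and velocity of joint dial between -0.1 and 0.1 rad/s), for 0.3 s.
2. the blue zero key is pressed down with the dial on the green line (value of joint dial between 0.23 and 0.37 rad and value of joint zero_key above 0.004 m), for 0.1 s.
At the end, for the whole second after the job is handed in: The index line stands within 0.07 rad (4 degrees, about 3.5 mm at the rim) of the green line, both keys are up, and every loose thing is within 15 mm of where it began (value of joint dial between 0.23 and 0.37 rad and value of joint each of zero_key, mode_key below 0.001 m and distance of each of vial_in_well, vial_a, vial_b, tube_a, tube_b, tube_c, tip_box, marker from where it was at the start of the episode below 0.015 m); the robot touches nothing.
It fails at once if the blue key is pressed while the dial is off the green line (value of joint zero_key above 0.0025 m and not (value of joint dial between 0.23 and 0.37 rad)).
It fails at once if the white key is pressed (value of joint mode_key above 0.0025 m).
It fails at once if the fin is pinched: the fingers press both of its sides at once (contact force between the fingers and dial_c2 above 1.5 N and contact force between the fingers and dial_c3 above 1.5 N).
It fails at once if a vial, tube, the tip box or the marker is lifted, knocked or shoved by more than 15 mm (distance of any of vial_in_well, vial_a, vial_b, tube_a, tube_b, tube_c, tip_box, marker from where it was at the start of the episode above 0.015 m).
It also fails if it takes over 50 s, if anything falls off the work surface, if the arm or the gripper's body presses on something with over 40 N, if the wrist force passes 120 N, or if a joint passes its speed limit or range.

### The arm

A 6-joint arm with a two-finger parallel gripper is mounted at the origin on the work surface. World frame = base frame: x ahead of the robot, y to its left, z up, the work surface at z = 0. Lengths are in mm, angles in rad, forces in N, time in s.
With the tool pointing down it reaches from about 275 to 825 mm from the base axis. Payload 5.2 kg.
Tool frame: the origin (TCP) lies on the centre line of the jaws, within the pads' length; the fingertips stand 19 mm ahead of it and the grasp point (between the pads) is the TCP; z points along the fingers, y is the line along which they close (so a half turn about z gives the same grasp; the last joint's range is limited). The gripper opens to 93 mm and grips with 3 to 60 N. Pads are 15 mm wide; open, the fingers measure 128 mm over their backs; the gripper's body (75 mm by 188 mm) begins 65 mm behind the grasp point.
Start: joints at [1.093, 0.259, 1.535, -0, 1.348, -0.203], TCP at [149.223, 529.375, 237.653] pointing down, gripper open.
Joint ranges: [-3.14, 3.14], [-0.91, 2.08], [0.19, 2.58], [-1.22, 4.36], [0.22, 2.71], [-3.12, 3.12]. Speed limits (rad/s): [2.57, 2.57, 3.14, 3.14, 3.14, 3.14].

### API

Orientations are given as a unit quaternion [x, y, z, w].
In Python, from bench import observe, capture, calibration, sign_off, spot_in, regions_of gives the robot as it stands.
- The arm moves only by the shell command python3 -m inch 'ROWS' [OPENING] [FORCE]. ROWS is JSON, a list of rows, each a list of 2 entries, a list of its own where there are three numbers: the shift along the world's x, y, z in cm, then the turn about the world's z in rad. A call has 1 to 20 rows; each row is the pose to reach, as a shift and turn from the pose commanded when the call began; what a row does not reach only later rows make up. A row lasts 1/10 s, in which the tool goes at most 50 mm and 8.59 degrees, less where a joint would pass 70% of its speed; a pose out of reach is approached as far as the arm can. A call with a gripper value outside its range is refused whole. OPENING is the closure, from 0 (fully open) to 1 (shut), set as the call begins (- or left out, the last holds). The fingers move at their own pace and stop on an object; FORCE is the grip in N (left out, the last holds). Time passes only in rows, so rows that repeat a pose let the fingers close. It gives the time, the measured TCP pose, the force, the opening and the grip force at its end, in the units of the state.
- observe(): the state, without advancing time (a new reading comes with each control period).
- capture(name): name is "scene" or "side" or "wrist"; returns the picture (480x640x3 uint8, red, green, blue); there is no depth.
- calibration(name): a dict with "camera_matrix" (3x3 intrinsics, pixels), "dist_coeffs" ([k1, k2, p1, p2, k3] as OpenCV has them; the pictures are not rectified), "view" (4x4, takes a point from world to camera coordinates); the wrist camera has in their place "mount" (4x4, takes a point from camera to tool coordinates, whose origin is the TCP and whose axes are the flange's). Camera axes: x right, y up, looking along -z (the intrinsics and any distortion apply to the point x, -y, -z); pixel columns grow to the right and rows downward; lengths in mm; the calibration is good to about 2 mm. A picture is of the moment at which its call begins: read the wrist's pose just before it. calibration takes no time and is no camera call.
- sign_off(): hands the job in; it is judged then, once.
Trained networks look in the newest picture that a camera, given by its name, has taken for a name from the list of things; names that differ only in an ending like _2 or _b are one class to them, and where a whole thing is asked for, a point or a joint stands for the part that bears it (a point fixed in the world has none). Each returns a list of dicts, best first, with "confidence" (0 to 1); they miss things now and then, are a little off and sometimes report something else, mostly with a low value. They report only what shows in the picture. A call takes as long as a camera call.
- spot_in(target, camera): "xy" ([column, row] in pixels, amid what is visible of it).
- regions_of(target, camera): "mask" (480x640 bool, what is visible of it) and "xy" ([column, row] in pixels, amid what is visible of it).
The state is a dict: "t": time; "joints": joint angles; "dq": joint speeds; "tau": joint torques, N m; "tcp_pos": TCP position; "tcp_rot": TCP orientation; "contact_force": force on the tool from outside, world axes, zero at the start; "wrist_torque": the same for the moment, N m; "finger_gap": opening from 0.0 (shut) to 1.0 (fully open); "grasp_force": force on a finger pad.
Only numpy, scipy, OpenCV 4.12 (cv2) and the standard library are available. Lean on these libraries where they do the work, as an engineer would, in place of code of your own. Each camera call takes 0.05 s, during which the arm holds its last target. There are 200 camera calls.

## Working session

There is one attempt and no reset: what is moved stays moved. The work goes in short steps, Python scripts to look and compute and a shell command to move; the robot and the scene stay as the last step left them, time stands still between calls to the robot, and variables do not carry over. Pictures are saved under pics/ and viewed, at most 10 in all, crops included, and the job is handed in when it is done.

```bash
ls; mkdir -p pics; cat > h.py <<'E'
import numpy as np,cv2
from bench import *
from scipy.spatial.transform import Rotation as R
def save(c,n):
    im=capture(c); cv2.imwrite(f'pics/{n}.png',im[:,:,::-1]); return im
def view(c,s=None):
    k=calibration(c)
    if 'view' in k: return k,np.array(k['view'],float)
    s=s or observe(); T=np.eye(4); T[:3,:3]=R.from_quat(s['tcp_rot']).as_matrix(); T[:3,3]=s['tcp_pos']
    return k,np.linalg.inv(T@np.array(k['mount'],float))
def proj(p,k,V):
    p=np.atleast_2d(p); c=p@V[:3,:3].T+V[:3,3]; c=c*[1,-1,-1]
    return cv2.projectPoints(c.reshape(-1,1,3),np.zeros(3),np.zeros(3),np.array(k['camera_matrix'],float),np.array(k['dist_coeffs'],float))[0].reshape(-1,2)
def at_z(px,z,k,V):
    u=cv2.undistortPoints(np.array(px,float).reshape(-1,1,2),np.array(k['camera_matrix'],float),np.array(k['dist_coeffs'],float)).reshape(-1,2)
    d=np.c_[u[:,0],-u[:,1],-np.ones(len(u))]@V[:3,:3]; o=-V[:3,:3].T@V[:3,3]
    return o+d*((z-o[2])/d[:,2])[:,None]
E
python3 - <<'E'
from h import *
np.set_printoptions(suppress=True,precision=1)
print(observe())
for c,zs in (('scene',1),('side',1)):
    save(c,c+'0'); k,V=view(c)
    for t,z in (('dial_center',99.5),('dial_index',99.5),('green_line',90),('zero_key_top',100),('mode_key_top',100),('vial_in_well',120),('vial_a',30),('tip_box',35),('marker',7),('tube_a',58)):
        for r in spot_in(t,c)[:3]: print(c,t,round(r['confidence'],2),np.array(r['xy']),at_z(r['xy'],z,k,V)[0])
E
```

```text
pics
{'t': 0.0, 'joints': array([ 1.1,  0.3,  1.5,  0. ,  1.3, -0.2]), 'dq': array([ 0.,  0., -0.,  0., -0., -0.]), 'tau': array([  0. , -43.7, -28.4,   0.1,   0. ,  -0. ]), 'tcp_pos': array([149. , 528.9, 236.8]), 'tcp_rot': array([ 0.1,  1. , -0. , -0. ]), 'contact_force': array([0.5, 0.5, 0.8]), 'wrist_torque': array([0. , 0. , 0.1]), 'grasp_force': 0.0, 'finger_gap': 1.000337283168734}
scene dial_center 0.78 [301.1 225.4] [557.6 -12.2  99.5]
scene dial_center 0.48 [250.1 141.7] [ 499.4 -352.5   99.5]
scene dial_index 0.68 [300.7 226.3] [560.3 -10.5  99.5]
scene green_line 0.48 [302.2 227.6] [556.3  -9.1  90. ]
scene zero_key_top 0.52 [347.5 236.8] [478.   97.1 100. ]
scene mode_key_top 0.71 [299.1 227.7] [566.8  -9.4 100. ]
scene mode_key_top 0.59 [367.9 247.6] [455.3 158.3 100. ]
scene vial_in_well 0.51 [276.3 140.2] [ 440.6 -292.2  120. ]
scene vial_in_well 0.39 [300.8 228.8] [572.    6.1 120. ]
scene vial_a 0.68 [276.8 140.5] [ 400.5 -354.    30. ]
scene vial_a 0.6 [369.1 250.2] [428.6 141.6  30. ]
scene tip_box 0.62 [206.3 164.1] [ 636.5 -411.6   35. ]
scene marker 0.59 [435.
[... 301 characters left out ...]
green_line 0.97 [339.7 250.6] [571.6   2.6  90. ]
side zero_key_top 0.44 [292.6 224.8] [468.1 100.  100. ]
side mode_key_top 0.55 [339.3 253.3] [568.4 -21.2 100. ]
side vial_in_well 0.7 [398.9 242.6] [699.6 -17.4 120. ]
side vial_in_well 0.43 [295.7 219.7] [475.9  90.6 120. ]
side vial_in_well 0.19 [336.  251.2] [559.4 -40.4 120. ]
side vial_a 0.94 [260.1 394.1] [ 399.8 -341.3   30. ]
side vial_a 0.58 [299.7 420.9] [ 468.8 -402.9   30. ]
side tip_box 0.83 [393.5 421.6] [ 626.7 -418.2   35. ]
side marker 0.76 [242.2 212.3] [328.6 315.5   7. ]
side tube_a 0.74 [285.3 162.2] [451.7 512.8  58. ]
side tube_a 0.69 [238.6 153. ] [305.9 587.2  58. ]
side tube_a 0.66 [266.3 154.1] [392.9 572.9  58. ]
```

```bash
python3 -m inch '[[[3,-5,1],0],[[8,-10,2],0],[[12,-15,3],0],[[15,-20,4],0],[[18,-25,5],0],[[21,-30,5],0],[[24,-35,5],0],[[27,-40,5],0],[[30,-45,5],0],[[33,-50,5],0],[[35,-53,5],0],[[35,-53,5],0],[[35,-53,5],0],[[35,-53,5],0],[[35,-53,5],0],[[35,-53,5],0],[[35,-53,5],0]]' 1
python3 - <<'E'
from h import *
np.set_printoptions(suppress=True,precision=2)
s=observe();k,V=view('wrist',s);save('wrist','w0');print(s['tcp_pos'],s['tcp_rot'],np.array(k['mount']))
for t,z in (('dial_center',99.5),('dial_index',99.5),('green_line',90),('zero_key_top',100),('mode_key_top',100),('vial_in_well',120)):
        for r in spot_in(t,'wrist')[:3]: print(t,round(r['confidence'],2),np.array(r['xy']),at_z(r['xy'],z,k,V)[0])
E
```

```text
t: 2.8
tcp_pos: [498.6, 0.7, 287.9]
tcp_rot: [0.136, 0.991, 0.0, 0.0]
contact_force: [-0.2, -0.1, -0.0]
finger_gap: 0.006
grasp_force: 0.0
[498.59   0.69 287.86] [0.14 0.99 0.   0.  ] [[  -0.      0.96    0.26   73.42]
 [   1.      0.      0.      0.12]
 [   0.      0.26   -0.96 -146.19]
 [   0.      0.      0.      1.  ]]
dial_center 0.69 [324.4 265.1] [542.07  -5.3   99.5 ]
dial_center 0.44 [495.3 116.5] [454.59 166.81  99.5 ]
dial_index 0.94 [325.  264.1] [541.28  -4.51  99.5 ]
green_line 0.9 [449.5 223.1] [537.2  115.32  90.  ]
zero_key_top 0.72 [421.1 164. ] [476.27  98.69 100.  ]
mode_key_top 0.9 [492.1 120.7] [457.18 163.45 100.  ]
```

View pics/side0.png

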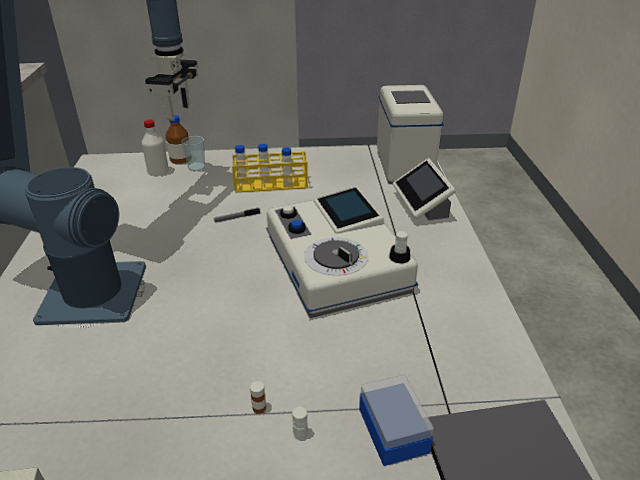

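View pics/w0.png

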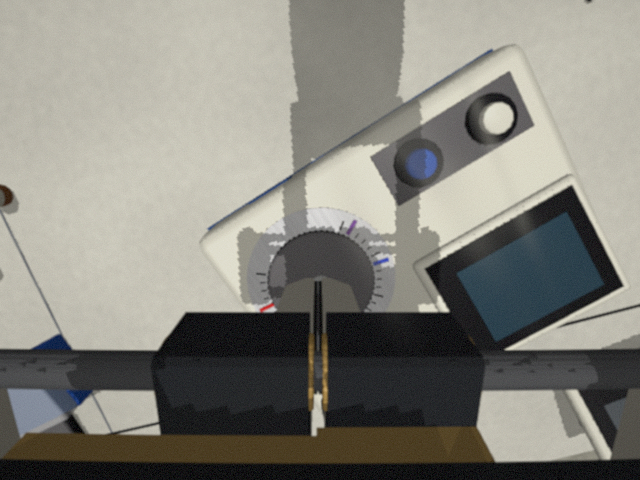

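```bash
python3 -m inch '[[[4,-1,2],0],[[8,-2,4],0],[[10,-2,5],0],[[10,-2,5],0],[[10,-2,5],0],[[10,-2,5],0]]' 
python3 - <<'E'
from h import *
np.set_printoptions(suppress=True,precision=2)
s=observe();k,V=view('wrist',s);im=save('wrist','w1');print(s['tcp_pos'],s['tcp_rot'])
for t,z in (('dial_center',99.5),('dial_index',99.5),('green_line',90),('fin_right',108),('zero_key_top',100),('mode_key_top',100),('vial_in_well',120)):
        for r in spot_in(t,'wrist')[:2]: print(t,round(r['confidence'],2),np.array(r['xy']),at_z(r['xy'],z,k,V)[0])
c=im[60:360,120:520];cv2.imwrite('pics/w1c.png',cv2.resize(c,None,fx=2,fy=2,interpolation=2)[:,:,::-1])
E
```

```text
t: 3.75
tcp_pos: [598.0, -20.3, 336.9]
tcp_rot: [0.137, 0.991, 0.0, -0.001]
contact_force: [-0.7, -0.1, -0.5]
finger_gap: 0.004
grasp_force: 0.0
[598.   -20.29 336.94] [ 0.14  0.99  0.   -0.  ]
dial_center 0.91 [312.9 173.7] [562.85 -15.53  99.5 ]
dial_index 0.71 [318.  167.2] [558.12  -8.96  99.5 ]
green_line 0.57 [407.2 143.3] [560.31  82.46  90.  ]
fin_right 0.9 [313.7 168.9] [557.88 -13.19 108.  ]
fin_right 0.53 [473.1   8.6] [461.44 159.97 108.  ]
zero_key_top 0.55 [406.8  46.7] [475.17  98.82 100.  ]
zero_key_top 0.37 [476.6   2.9] [456.27 167.29 100.  ]
mode_key_top 0.95 [472.4   8.9] [460.11 162.73 100.  ]
```

View pics/w1c.png

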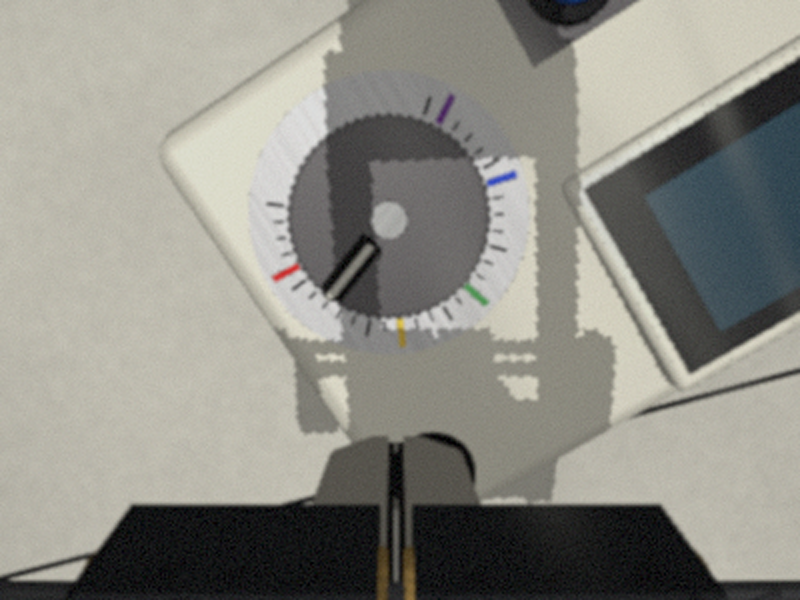

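```bash
cat > geo.py <<'E'
from h import *
np.set_printoptions(suppress=True,precision=2)
import json
E
python3 - <<'E'
from geo import *
s=observe();k,V=view('wrist',s)
f=lambda x,y:(120+x/2,60+y/2)
C=at_z(f(389,218),99.5,k,V)[0]
print('centre',C)
for n,p,z in (('green',(476,295),90),('blue',(502,178),90),('violet',(446,109),90),('yellow',(401,333),90),('red',(286,272),90),('fin in',(372,243),120.5),('fin out',(333,294),120.5)):
    q=at_z(f(*p),z,k,V)[0]; d=(q-C)[:2]; print(n,q,np.hypot(*d),np.arctan2(d[1],d[0]))
E
```

```text
centre [560.38 -13.14  99.5 ]
green [611.41  19.1   90.  ] 60.36331654720423 0.5635118332145739
blue [557.5   46.21  90.  ] 59.422071648526256 1.6192805406322044
violet [518.08  27.78  90.  ] 58.85360954188992 2.3728345911494744
yellow [620.33 -23.79  90.  ] 60.8815197291872 -0.1757905768517099
red [573.13 -71.99  90.  ] 60.21345671690379 -1.3574216010222757
fin in [567.63 -23.33 120.5 ] 12.50286588064833 -0.952315622764022
fin out [585.89 -48.08 120.5 ] 43.25844827853159 -0.9401372879030778
```

```bash
python3 -m inch '[[[-1,-1,-4],-0.14],[[-2,-2,-8],-0.28],[[-4,-3,-12],-0.42],[[-4.8,-4.4,-16],-0.56],[[-4.8,-4.4,-17.7],-0.67],[[-4.8,-4.4,-17.7],-0.67],[[-4.8,-4.4,-17.7],-0.67],[[-4.8,-4.4,-17.7],-0.67],[[-4.8,-4.4,-17.7],-0.67],[[-4.8,-4.4,-17.7],-0.67]]'
python3 - <<'E'
from geo import *
s=observe();print(s['joints']);save('wrist','w2')
E
```

```text
t: 5.15
tcp_pos: [551.9, -64.6, 161.8]
tcp_rot: [0.454, 0.891, 0.0, 0.001]
contact_force: [0.1, -0.4, -0.2]
finger_gap: 0.005
grasp_force: 0.0
[-0.32  0.33  1.63 -0.    1.18 -0.94]
```

View pics/w2.png

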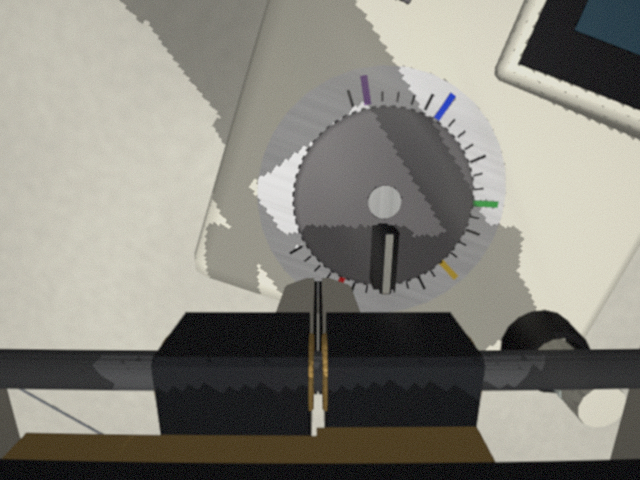

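```bash
python3 -m inch '[[[0,0,-2],0],[[0,0,-3.9],0],[[0,0,-3.9],0],[[0,0,-3.9],0],[[0,0,-3.9],0]]'
cat >> geo.py <<'E'
C=np.array([560.4,-13.1])
def P(th,r=35,d=23.5): return C+r*np.array([np.cos(th),np.sin(th)])-d*np.array([-np.sin(th),np.cos(th)])
def tooly(s):
    y=R.from_quat(s['tcp_rot']).as_matrix()[:2,1]; return np.arctan2(y[1],y[0])
E
python3 - <<'E'
from geo import *
s=observe();p=s['tcp_pos'][:2]; y=tooly(s); print(p,s['tcp_pos'][2],y)
for th in np.r_[-0.945,-.9:.6:.1,.5635]: print(round(th,3),(P(th)-p)/10,round(th+np.pi/2-y,2))
E
```

```text
t: 5.7
tcp_pos: [551.9, -64.8, 122.8]
tcp_rot: [0.455, 0.891, 0.0, 0.001]
contact_force: [0.2, -0.0, 0.2]
finger_gap: 0.004
grasp_force: 0.0
[551.92 -64.81] 122.77110652156507 0.6262499268653546
-0.945 [0.99 0.96] -0.0
-0.9 [1.18 0.97] 0.04
-0.8 [1.6  1.02] 0.14
-0.7 [2.01 1.12] 0.24
-0.6 [2.41 1.25] 0.34
-0.5 [2.79 1.43] 0.44
-0.4 [3.16 1.64] 0.54
-0.3 [3.5  1.89] 0.64
-0.2 [3.81 2.17] 0.74
-0.1 [4.1  2.48] 0.84
-0.0 [4.35 2.82] 0.94
0.1 [4.57 3.18] 1.04
0.2 [4.75 3.56] 1.14
0.3 [4.89 3.96] 1.24
0.4 [4.99 4.37] 1.34
0.5 [5.05 4.79] 1.44
0.564 [5.06 5.05] 1.51
```

```bash
python3 -m inch '[[[0.5,0.5,0],0],[[1,0.96,0],0],[[1.18,0.97,0],0.04],[[1.6,1.02,0],0.14],[[2,1.12,0],0.24],[[2.41,1.25,0],0.34],[[2.79,1.43,0],0.44],[[3.16,1.64,0],0.54],[[3.5,1.89,0],0.64],[[3.81,2.17,0],0.74],[[4.1,2.48,0],0.84],[[4.35,2.82,0],0.94],[[4.57,3.18,0],1.04],[[4.75,3.56,0],1.14],[[4.75,3.56,0],1.14],[[4.75,3.56,0],1.14],[[4.75,3.56,0],1.14]]'
python3 - <<'E'
from geo import *
s=observe();k,V=view('wrist',s);save('wrist','w3')
p=s['tcp_pos'][:2];y=tooly(s);print(s['tcp_pos'],y, s['joints'][5])
print('d,r for fin angle est', y-np.pi/2, proj([*C,99.5],k,V))
for th in (.2,.3,.4,.5635): 
    e=np.array([np.cos(th),np.sin(th)]); print(th,proj([[*(C+12*e),120.5],[*(C+46*e),120.5]],k,V).ravel())
E
```

```text
t: 7.4
tcp_pos: [598.9, -28.8, 121.8]
tcp_rot: [-0.097, 0.995, 0.0, 0.0]
contact_force: [0.4, -0.0, -0.3]
finger_gap: 0.003
grasp_force: 0.0
[598.92 -28.85 121.77] 1.764179888945522 -1.9983716625170742
d,r for fin angle est 0.19338356215062547 [[368.63 222.32]]
0.2 [374.45 262.97 371.88 338.28]
0.3 [377.42 262.8  382.63 337.7 ]
0.4 [380.37 262.36 393.32 336.16]
0.5635 [385.08 261.04 410.46 331.61]
```

View pics/w3.png

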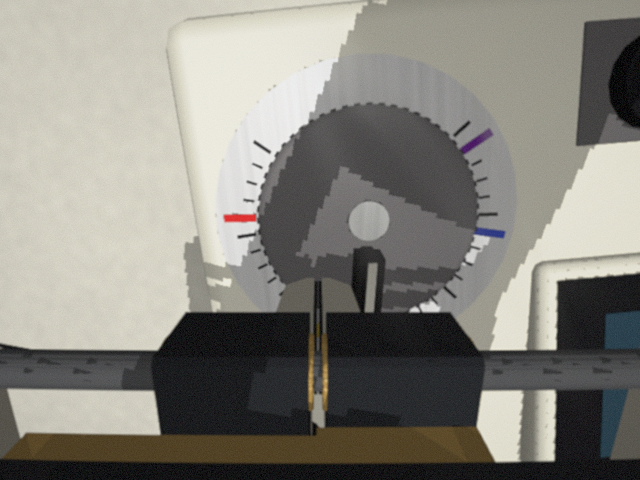

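```bash
python3 -m inch '[[[0.08,0.2,0],0.05],[[0.14,0.4,0],0.1],[[0.19,0.6,0],0.15],[[0.24,0.81,0],0.2],[[0.27,1.02,0],0.25],[[0.3,1.23,0],0.3],[[0.31,1.44,0],0.35],[[0.31,1.44,0],0.35],[[0.31,1.44,0],0.35],[[0.31,1.44,0],0.35],[[0.31,1.44,0],0.35]]'
python3 - <<'E'
from geo import *
s=observe();p=s['tcp_pos'][:2];print(s['tcp_pos'],tooly(s)-np.pi/2,P(.55))
E
python3 -m inch '[[[0.4,-0.7,0],0],[[0.8,-1.3,0],0],[[0.8,-1.3,2],0],[[0.8,-1.3,6],-0.1],[[2,-1.3,10],-0.2],[[4,-1,14],-0.35],[[6,-1,18],-0.5],[[6,-1,20],-0.6],[[6,-1,20],-0.6],[[6,-1,20],-0.6],[[6,-1,20],-0.6],[[6,-1,20],-0.6]]'
python3 - <<'E'
from geo import *
s=observe();k,V=view('wrist',s);im=save('wrist','w4');q=proj([*C,99.5],k,V)[0];print(s['tcp_pos'],q)
x,y=(q-[100,75]).astype(int).clip(0);print(x,y)
cv2.imwrite('pics/w4c.png',cv2.resize(im[y:y+150,x:x+200],None,fx=4,fy=4,interpolation=2)[:,:,::-1])
E
```

```text
t: 8.55
tcp_pos: [601.9, -14.9, 121.7]
tcp_rot: [-0.269, 0.963, -0.0, 0.0]
contact_force: [0.3, -1.5, -0.1]
finger_gap: 0.002
grasp_force: 0.8
[601.9  -14.87 121.72] 0.5442506011248724 [602.52 -14.84]
t: 9.75
tcp_pos: [661.0, -24.6, 319.6]
tcp_rot: [0.027, 1.0, 0.0, -0.002]
contact_force: [-0.8, 0.1, -0.1]
finger_gap: 0.005
grasp_force: 0.0
[660.96 -24.6  319.56] [324.31 102.47]
224 27
```

View pics/w4c.png

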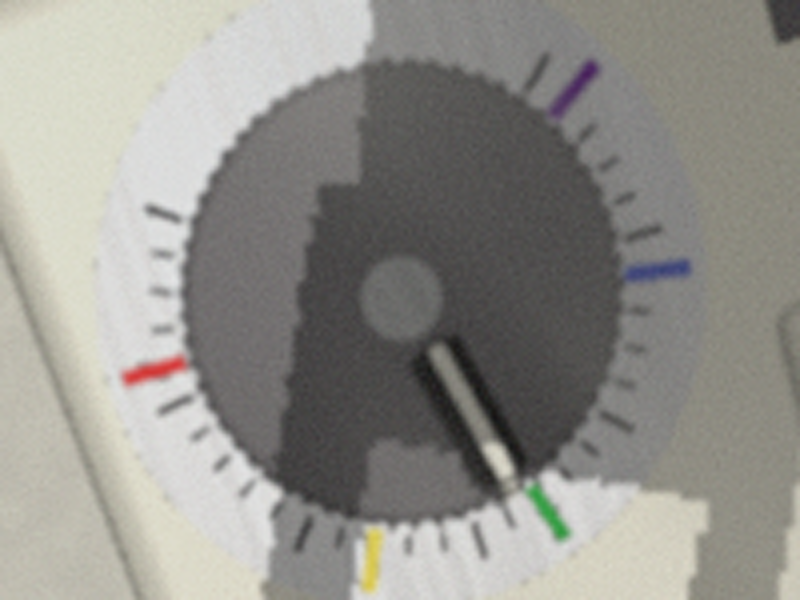

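```bash
python3 - <<'E'
from geo import *
s=observe();k,V=view('wrist',s)
f=lambda x,y:(224+x/4,27+y/4)
c=at_z(f(401,298),99.5,k,V)[0]; print(c)
for n,p,z in (('green in',(531,488),90),('green out',(564,537),90),('green',(548,513),90),('fin in',(438,347),120.5),('fin out',(508,476),120.5),('line rim',(514,490),99.5)):
    q=at_z(f(*p),z,k,V)[0]; d=(q-c)[:2]; print(n,q,np.hypot(*d),np.arctan2(d[1],d[0]))
a=at_z([f(438,347),f(508,476)],120.5,k,V); d=a[1]-a[0]; print('fin dir',np.arctan2(d[1],d[0]))
E
```

```text
[559.84 -13.11  99.5 ]
green in [603.73  15.81  90.  ] 52.56475332450742 0.5825725015057549
green out [615.65  23.38  90.  ] 66.6862490026143 0.5790087324406528
green [609.79  19.69  90.  ] 59.76524596744786 0.5810639179703481
fin in [571.87  -6.14 120.5 ] 13.903294976065204 0.5253103512249738
fin out [599.64   7.91 120.5 ] 45.01804400092079 0.4859579016044817
line rim [603.58  10.93  99.5 ] 49.916007209288864 0.5025514115529469
fin dir 0.4683861041202997
```

```bash
python3 - <<'E'
from geo import *
s=observe();p=s['tcp_pos'];y=tooly(s)
print('turn',.575+np.pi/2-y,'dz',(122-p[2])/10)
for d in (38,26,21.7): print(d,(P(.575,35,d)-p[:2])/10)
E
```

```text
turn 0.6290105779396911 dz -19.79396404196087
38 [-5.07 -0.14]
26 [-5.72  0.87]
21.7 [-5.95  1.23]
```

```bash
python3 -m inch '[[[-2,0,-4],0.14],[[-4,-0.1,-8],0.28],[[-5.1,-0.1,-12],0.42],[[-5.1,-0.1,-15],0.56],[[-5.1,-0.1,-17],0.63],[[-5.1,-0.1,-18.5],0.63],[[-5.1,-0.1,-19.8],0.63],[[-5.1,-0.1,-19.8],0.63],[[-5.1,-0.1,-19.8],0.63],[[-5.1,-0.1,-19.8],0.63]]'
python3 - <<'E'
from geo import *
s=observe();p=s['tcp_pos'];y=tooly(s)
print('turn',.575+np.pi/2-y,p)
for d in (26,24,21.7): print(d,(P(.575,35,d)-p[:2])/10)
E
```

```text
t: 10.8
tcp_pos: [611.5, -25.8, 124.7]
tcp_rot: [-0.284, 0.959, -0.0, 0.001]
contact_force: [1.0, 0.1, 0.1]
finger_gap: 0.006
grasp_force: 0.0
turn -0.00029871532955949576 [611.49 -25.77 124.67]
26 [-0.76  0.99]
24 [-0.87  1.16]
21.7 [-0.99  1.35]
```

```bash
python3 -m inch '[[[-0.4,0.5,0],0],[[-0.75,1,0],0],[[-0.85,1.15,0],0],[[-0.95,1.3,0],0],[[-0.95,1.3,0],0],[[-0.95,1.3,0],0],[[-0.95,1.3,0],0]]'
python3 - <<'E'
from geo import *
s=observe();p=s['tcp_pos'];y=tooly(s)
th=y-np.pi/2;e=p[:2]-C; print(th,p,'r',e@[np.cos(th),np.sin(th)],'d',-(e@[-np.sin(th),np.cos(th)]))
E
```

```text
t: 11.5
tcp_pos: [601.4, -12.7, 123.7]
tcp_rot: [-0.284, 0.959, -0.0, 0.0]
contact_force: [0.0, -1.0, 0.4]
finger_gap: -0.001
grasp_force: 0.5
0.5751333346098835 [601.38 -12.71 123.69] r 34.60313986026405 d 21.960653539955675
```

```bash
python3 -m inch '[[[0,0,0],0],[[0.4,-0.7,0],0],[[0.8,-1.3,0],0],[[0.8,-1.3,2],0],[[0.8,-1.3,6],-0.1],[[2,-1.3,10],-0.2],[[4,-1,14],-0.35],[[6,-1,18],-0.5],[[6,-1,20],-0.6],[[6,-1,20],-0.6],[[6,-1,20],-0.6],[[6,-1,20],-0.6],[[6,-1,20],-0.6]]'
python3 - <<'E'
from geo import *
s=observe();k,V=view('wrist',s);im=save('wrist','w5');q=proj([*C,99.5],k,V)[0]
x,y=(q-[100,75]).astype(int).clip(0);print(x,y)
cv2.imwrite('pics/w5c.png',cv2.resize(im[y:y+150,x:x+200],None,fx=4,fy=4,interpolation=2)[:,:,::-1])
E
```

```text
t: 12.8
tcp_pos: [660.4, -22.6, 321.6]
tcp_rot: [0.012, 1.0, 0.0, -0.002]
contact_force: [-0.1, -0.2, -0.3]
finger_gap: 0.004
grasp_force: 0.0
225 28
```

View pics/w5c.png

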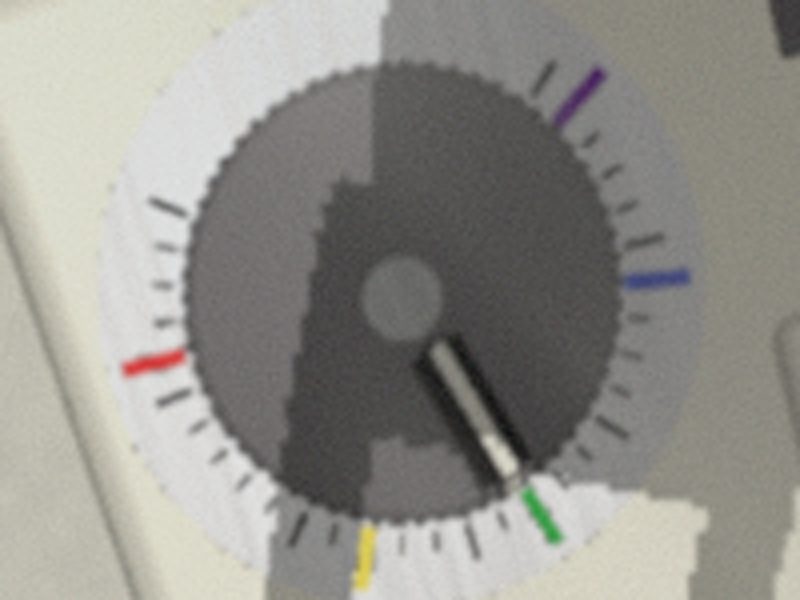

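```bash
python3 - <<'E'
from geo import *
s=observe();k,V=view('wrist',s)
f=lambda x,y:(225+x/4,28+y/4)
c=at_z(f(402,298),99.5,k,V)[0]; print(c)
for n,p,z in (('green',(542,517),90),('fin in',(438,347),120.5),('fin out',(513,477),120.5),('line rim',(518,488),99.5)):
    q=at_z(f(*p),z,k,V)[0]; d=(q-c)[:2]; print(n,q,np.hypot(*d),np.arctan2(d[1],d[0]))
a=at_z([f(438,347),f(513,477)],120.5,k,V); d=a[1]-a[0]; print('fin dir',np.arctan2(d[1],d[0]))
E
```

```text
[559.76 -12.98  99.5 ]
green [609.95  19.9   90.  ] 60.00843489316389 0.579905176199794
fin in [571.58  -5.88 120.5 ] 13.799786320330306 0.5409655362866778
fin out [599.36  10.22 120.5 ] 45.89834030629732 0.5299122760160806
line rim [602.6   13.25  99.5 ] 50.24020022509451 0.5494256976829356
fin dir 0.5251605239469509
```

```bash
python3 -m inch '[[[-2,-0.2,-4],0.14],[[-4,-0.3,-8],0.28],[[-5,-0.3,-12],0.42],[[-5,-0.3,-15],0.56],[[-5,-0.3,-17],0.6],[[-5,-0.3,-18.5],0.6],[[-5,-0.3,-19.8],0.6],[[-5,-0.3,-19.8],0.6],[[-5,-0.3,-19.8],0.6],[[-5,-0.3,-19.8],0.6],[[-5,-0.3,-19.8],0.6]]'
python3 - <<'E'
from geo import *
s=observe();p=s['tcp_pos'];y=tooly(s)
print('turn',.575+np.pi/2-y,p,(np.array([600.7,-11.7])-p[:2])/10)
E
```

```text
t: 13.95
tcp_pos: [612.0, -25.8, 126.7]
tcp_rot: [-0.284, 0.959, -0.0, 0.001]
contact_force: [-0.3, -0.0, -1.0]
finger_gap: 0.006
grasp_force: 0.0
turn -0.0002683419730757919 [611.97 -25.75 126.72] [-1.13  1.41]
```

```bash
python3 -m inch '[[[-0.4,0.5,-0.3],0],[[-0.8,1,-0.3],0],[[-0.95,1.2,-0.3],0],[[-1.02,1.3,-0.3],0],[[-1.07,1.4,-0.3],0],[[-1.07,1.4,-0.3],0],[[-1.07,1.4,-0.3],0],[[-1.07,1.4,-0.3],0]]'
python3 - <<'E'
from geo import *
s=observe();p=s['tcp_pos'];y=tooly(s)
th=y-np.pi/2;e=p[:2]-C; print(th,p,'r',e@[np.cos(th),np.sin(th)],'d',-(e@[-np.sin(th),np.cos(th)]))
E
```

```text
t: 14.75
tcp_pos: [600.7, -11.7, 122.7]
tcp_rot: [-0.284, 0.959, 0.0, -0.0]
contact_force: [-0.4, -0.3, 0.4]
finger_gap: 0.005
grasp_force: 0.4
0.5750348580963109 [600.66 -11.68 122.68] r 34.55660092350132 d 20.699733027951876
```

```bash
python3 -m inch '[[[0.4,-0.7,0],0],[[0.8,-1.3,0],0],[[0.8,-1.3,2],0],[[0.8,-1.3,6],-0.1],[[1,-1.3,10],-0.2],[[1,-1,14],-0.35],[[1,-0.5,18],-0.5],[[1,0,21],-0.64],[[1,0,21],-0.78],[[1,0,21],-0.85],[[1,0,21],-0.85],[[1,0,21],-0.85],[[1,0,21],-0.85]]'
python3 - <<'E'
from geo import *
s=observe();k,V=view('wrist',s);im=save('wrist','w6');print(s['tcp_pos'])
for t in ('zero_key_top','mode_key_top'):
    for r in regions_of(t,'wrist')[:2]: print(t,round(r['confidence'],2),np.array(r['xy']),r['mask'].sum(),at_z(r['xy'],102,k,V)[0])
hsv=cv2.cvtColor(im,cv2.COLOR_RGB2HSV)
m=cv2.inRange(hsv,(108,130,60),(125,255,255)); n,l,st,ce=cv2.connectedComponentsWithStats(m)
for i in range(1,n):
    if st[i,4]>60: print('blue',st[i],ce[i],at_z(ce[i],102,k,V)[0])
cv2.imwrite('pics/w6c.png',cv2.resize(im[0:300,200:600],None,fx=2,fy=2,interpolation=2)[:,:,::-1])
E
```

```text
t: 16.05
tcp_pos: [610.6, -11.9, 332.3]
tcp_rot: [0.136, 0.991, 0.0, -0.0]
contact_force: [-1.0, 0.4, -0.3]
finger_gap: 0.003
grasp_force: 0.0
[610.64 -11.86 332.25]
zero_key_top 0.74 [395.5  33.4] 805 [475.51  97.99 102.  ]
blue [381  16  31  33 784] [395.86  31.66] [474.21  98.61 102.  ]
blue [  27  242   62   64 1559] [ 59.14 271.93] [ 600.34 -291.54  102.  ]
```

View pics/w6c.png

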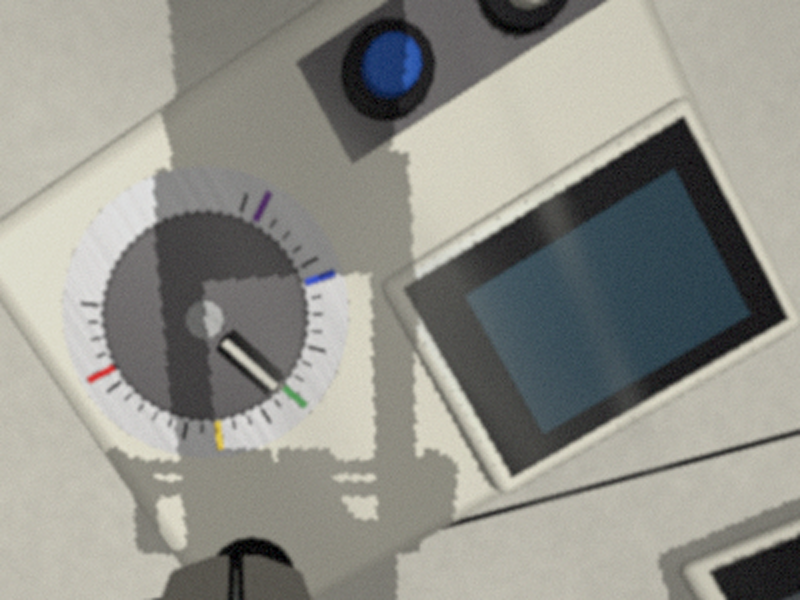

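```bash
python3 -m inch '[[[-4,3,-2],0],[[-8,6,-4],0],[[-12,9,-8],0],[[-13.5,11,-12],0],[[-13.5,11,-16],0],[[-13.5,11,-18.5],0],[[-13.5,11,-18.5],0],[[-13.5,11,-18.5],0],[[-13.5,11,-18.5],0],[[-13.5,11,-18.5],0],[[-13.5,11,-18.5],0],[[-13.5,11,-18.5],0]]'; python3 -c "
from h import *
save('side','s1')
im=cv2.imread('pics/s1.png');cv2.imwrite('pics/s1c.png',cv2.resize(im[160:280,220:380],None,fx=5,fy=5,interpolation=2))"
```

```text
t: 17.4
tcp_pos: [476.2, 98.2, 148.4]
tcp_rot: [0.137, 0.991, 0.0, 0.001]
contact_force: [0.2, 0.3, -0.1]
finger_gap: 0.007
grasp_force: 0.0
```

View pics/s1c.png

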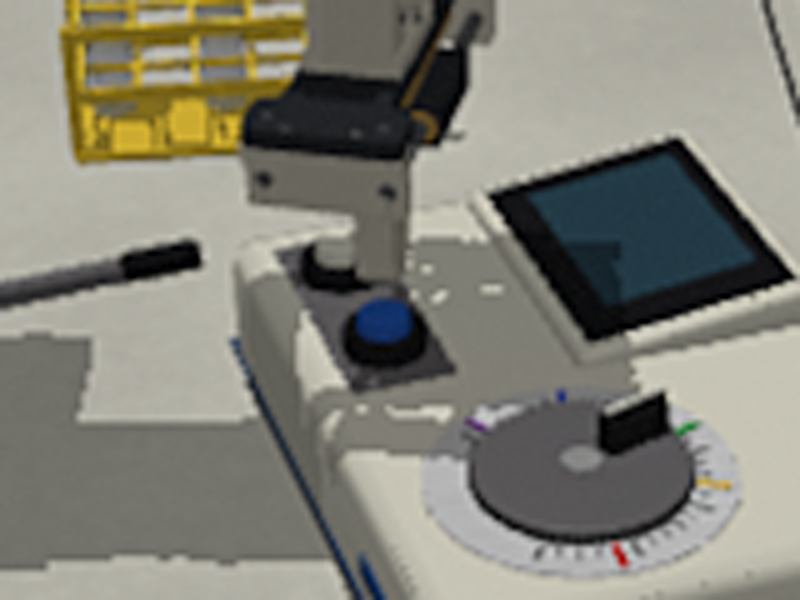

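```bash
python3 -m inch '[[[0,0,-0.6],0],[[0,0,-1.2],0],[[0,0,-1.2],0],[[0,0,-1.2],0]]' ; python3 -m inch '[[[0,0,-0.2],0],[[0,0,-0.4],0],[[0,0,-0.4],0],[[0,0,-0.4],0]]'; python3 -m inch '[[[0,0,-0.2],0],[[0,0,-0.3],0],[[0,0,-0.3],0],[[0,0,-0.3],0]]'
```

```text
t: 17.85
tcp_pos: [475.3, 98.4, 135.2]
tcp_rot: [0.137, 0.991, -0.0, -0.001]
contact_force: [0.4, 0.2, 0.3]
finger_gap: 0.003
grasp_force: 0.0
t: 18.25
tcp_pos: [475.6, 98.4, 131.6]
tcp_rot: [0.137, 0.991, -0.0, -0.0]
contact_force: [0.1, 0.6, 0.8]
finger_gap: 0.005
grasp_force: 0.0
t: 18.65
tcp_pos: [475.9, 98.4, 128.9]
tcp_rot: [0.137, 0.991, 0.0, 0.0]
contact_force: [-0.1, 0.6, 2.1]
finger_gap: 0.009
grasp_force: 0.9
```

```bash
python3 -m inch '[[[0,0,-0.1],0],[[0,0,-0.2],0],[[0,0,-0.2],0],[[0,0,-0.2],0]]'; python3 -m inch '[[[0,0,-0.1],0],[[0,0,-0.1],0],[[0,0,-0.1],0]]'
```

```text
t: 19.05
tcp_pos: [475.9, 98.4, 126.8]
tcp_rot: [0.137, 0.991, 0.0, 0.0]
contact_force: [0.5, 0.3, 2.5]
finger_gap: 0.004
grasp_force: 1.5
t: 19.35
tcp_pos: [475.9, 98.4, 125.8]
tcp_rot: [0.137, 0.991, 0.0, 0.0]
contact_force: [1.8, 0.4, 3.2]
finger_gap: 0.006
grasp_force: 1.8
```

```bash
python3 -m inch '[[[0,0,-0.1],0],[[0,0,-0.1],0],[[0,0,-0.1],0]]'; python3 -m inch '[[[0,0,-0.1],0],[[0,0,-0.1],0],[[0,0,-0.1],0]]'
```

```text
t: 19.65
tcp_pos: [475.9, 98.4, 125.2]
tcp_rot: [0.137, 0.991, 0.0, 0.0]
contact_force: [-0.7, -0.4, 7.9]
finger_gap: 0.005
grasp_force: 3.8
t: 19.95
tcp_pos: [475.9, 98.4, 125.0]
tcp_rot: [0.137, 0.991, 0.0, 0.001]
contact_force: [-2.7, 0.3, 15.1]
finger_gap: 0.007
grasp_force: 7.5
```

```bash
python3 -m inch '[[[0,0,0],0],[[0,0,1],0],[[0,0,4],0],[[0,0,8],0],[[-1,0,12],0],[[-2,0,16],0],[[-2,0,16],0],[[-2,0,16],0],[[-2,0,16],0],[[-2,0,16],0]]'; python3 -c "
from h import *
save('side','s2')
im=cv2.imread('pics/s2.png');cv2.imwrite('pics/s2c.png',cv2.resize(im[160:280,250:410],None,fx=5,fy=5,interpolation=2))"
```

```text
t: 20.95
tcp_pos: [454.8, 98.4, 281.9]
tcp_rot: [0.137, 0.991, -0.0, -0.002]
contact_force: [0.0, 0.4, 1.6]
finger_gap: 0.004
grasp_force: 0.0
```

View pics/s2c.png

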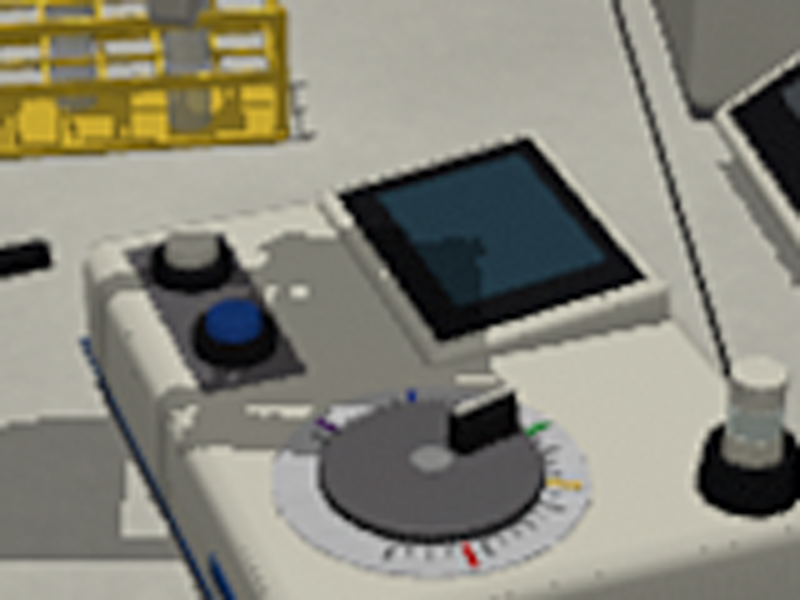

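The side view shows the blue key back up at (233,320), the fin still on the green line at (535,428), and the vial standing in its well at (757,420). I'm handing the job in.

```bash
python3 -c "
from bench import sign_off
print(sign_off())"
```

```text
the job is handed in; nothing more can be done
None
```

The job is handed in, with no verdict returned: I pushed the dial to the green line (by the images within about 0.03 rad), pressed the blue key to its stop and let it spring back, and never pinched the fin, pressed the white key or touched the loose items.

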